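Fetch the culture vessel from behind the boxes

ROBOT

A 6-joint arm with a two-finger parallel gripper is mounted at the origin on the work surface. World frame = base frame: x ahead of the robot, y to its left, z up, the work surface at z = 0. Lengths are in m, angles in degrees, forces in N, time in s.
With the tool pointing down it reaches from about 0.325 to 0.775 m from the base axis. Payload 5.5 kg.
Tool frame: the origin (TCP) lies at the centre of the arm's flange, where the gripper is bolted on; the fingertips stand 182 mm ahead of it and the grasp point (between the pads) lies 163 mm ahead of it; z points along the fingers, y is the direction in which the jaws open and shut (so a half turn about z gives the same grasp; the last joint's range is limited). The gripper opens to 88 mm and grips with 3 to 60 N. Pads are 20 mm wide; open, the fingers measure 115 mm over their backs; the gripper's body (75 mm by 178 mm) begins 61 mm behind the grasp point.
Start: joints at [-71.946, 5.22, 70.514, -0, 104.267, -3.249], TCP at [0.218, -0.559, 0.405] pointing down, gripper open.
Joint ranges: [-164.24, 164.24], [-49.07, 125.15], [9.68, 141.18], [-86.29, 266.29], [3.28, 154.24], [-151.56, 151.56]. Speed limits (degrees/s): [147.25, 147.25, 172.46, 180, 180, 180].

INTERFACE

Orientations are given as [roll, pitch, yaw] about the fixed x, y, z axes, in that order (R = Rz(yaw) Ry(pitch) Rx(roll)).
In Python, from station import r gives the robot as it stands. The module is installed in compiled form; this text tells all that it offers. Calls block until the motion is done:
- r.reach(position, orientation): joint-space move of the TCP to a pose.
- r.servo_line(position, rotation=None, speed=0.15): straight line of the TCP; rotation=None keeps the orientation; speed is the mean speed in m/s.
- r.move_joints(angles): joint-space move.
- r.let_go() and r.grab(squeeze=None): open the fingers fully, or close them until they stop; squeeze is the grip in N (None keeps the last).
- r.wait(seconds).
- r.inverse_kinematics(position, orientation): joint angles nearest the present ones, or None.
- r.sense(): the state.
- r.snapshot(name): name is "scene" or "top"; returns a dict with "frame" (400x640x3 uint8, red, green, blue), "fx", "fy", "cx", "cy" (pixels), "R" (3x3) and "t" (3): a world point X has camera coordinates R X + t. Camera axes: x right, y down, z forward; pixel columns grow to the right and rows downward; lengths in m; the calibration is good to about 2 mm. A picture is of the moment at which its call begins. There is no depth.
A pose or a line that the arm cannot do raises r.IKError and nothing moves.
- r.hand_in(): hands the job in, once; it reports no verdict.
The state is a dict: "clock": time; "joints": joint angles; "joint_vel": joint speeds; "joint_torque": joint torques, N m; "tcp_pos": TCP position; "orientation": TCP orientation; "contact_force": force on the tool from outside, world axes, zero at the start; "torque": the same for the moment, N m; "opening": finger opening in m.
Only numpy, scipy, OpenCV 4.12 (cv2) and the standard library are available. Lean on these libraries where they do the work, as an engineer would, in place of code of your own. Each camera call takes 0.05 s, during which the arm holds its last target.

TASK

In the lilac carton, two round culture vessels stand behind a row of three boxes. First clear all three boxes out onto the dark grey bench mat, then take the blue-collared vessel out and set it centred on the round lit stage of the viewer, and only after that put every box back in the carton square and in the very place where it stood at the start. Keep everything upright, and leave the green-collared vessel where it is.

Things in the scene. Friction and masses are not known exactly. Their poses are not given: they have to be found in the camera images.
- orange_box_mid (a point): Orange tip box, 50 mm x 62 mm x 100 mm tall, upright at the front (-x side) of the carton, 50 mm side along the carton's x. Pale orange lid with orange dots on top. About 180 g. The point is its centre, 50 mm above its underside; z up, x along the 50 mm side (grip across this side).
- crimson_box_mid (a point): Crimson tip box, 50 mm x 52 mm x 100 mm tall, upright at the front (-x side) of the carton, 50 mm side along the carton's x. Pale pink-red lid with crimson dots on top. About 180 g. The point is its centre, 50 mm above its underside; z up, x along the 50 mm side (grip across this side).
- teal_box_mid (a point): Teal (blue-green) card box, 50 mm x 44 mm x 100 mm tall, upright at the front (-x side) of the carton, 50 mm side along the carton's x. Plain teal top with one white stripe. About 160 g. The point is its centre, 50 mm above its underside; z up, x along the 50 mm side (grip across this side).
- blue_mid (a point): Round closed culture vessel, blue collar, beige centre: 54 mm diameter, 28 mm tall, about 70 g. Point: its centre, 14 mm above its underside; z up. On the carton's floor behind (+x of) the boxes, 6 mm from them, left or right. The boxes stand 72 mm taller: no room for a gripper until they are cleared. Then grip it from above along the carton's y.
- green_mid (a point): The same kind of vessel with a green collar, same size; stands beside the blue one, centres about 92 mm apart along the carton's y. It stays where it is.
- carton: Lilac shallow open carton, fixed. Outside 150 (x) by 228 (y) mm, 28 mm high; walls and floor 5 mm. Origin: centre of underside; x to its back (away from the robot), y along the row of boxes (70 mm apart, order varies), z up. Grip boxes in their upper half: the fingertips then stay above the walls and the vessels' tops (33 mm above the table).
- mat: Dark grey flat bench mat, fixed, 210 mm (x) by 180 mm (y), 3 mm thick, to the left or the right of the carton: the side area, empty at the start. Origin: centre of its underside, on the table; z up.
- stage_top (a point): The round lit white stage of the viewer (a low grey instrument 130 x 130 x 18 mm, fixed), on the other side of the carton from the mat. The point is the centre of the stage's flat top, 30 mm above the table; the stage is 72 mm in diameter and stands 12 mm above the viewer's housing, no rim. z up.

How it is judged (in metres and radians):
On the way, in this order (a step that is already met when the one before it is completed fails the run):
1. all three boxes stand upright on the mat, with both vessels still in their places in the carton (x of orange_box_mid in the frame of mat between -0.09 and 0.09 m and y of orange_box_mid in the frame of mat between -0.075 and 0.075 m and height (world z) of orange_box_mid between 0.046 and 0.06 m and angle between each of orange_box_mid, crimson_box_mid, teal_box_mid's own z axis and vertical below 0.12 rad and x of crimson_box_mid in the frame of mat between -0.09 and 0.09 m and y of crimson_box_mid in the frame of mat between -0.075 and 0.075 m and height (world z) of crimson_box_mid between 0.046 and 0.06 m and x of teal_box_mid in the frame of mat between -0.09 and 0.09 m and y of teal_box_mid in the frame of mat between -0.075 and 0.075 m and height (world z) of teal_box_mid between 0.046 and 0.06 m and distance of green_mid from where it was at the start of the episode below 0.015 m and distance of blue_mid from where it was at the start of the episode below 0.03 m), for 0.2 s.
2. the blue-collared vessel stands centred on the lit stage while the boxes are still on the mat (horizontal distance between blue_mid and stage_top below 0.012 m and z of blue_mid in the frame of stage_top between 0.009 and 0.019 m and angle between blue_mid's own z axis and vertical below 0.1 rad and x of orange_box_mid in the frame of mat between -0.09 and 0.09 m and y of orange_box_mid in the frame of mat between -0.075 and 0.075 m and height (world z) of orange_box_mid between 0.046 and 0.06 m and angle between each of orange_box_mid, crimson_box_mid, teal_box_mid's own z axis and vertical below 0.12 rad and x of crimson_box_mid in the frame of mat between -0.09 and 0.09 m and y of crimson_box_mid in the frame of mat between -0.075 and 0.075 m and height (world z) of crimson_box_mid between 0.046 and 0.06 m and x of teal_box_mid in the frame of mat between -0.09 and 0.09 m and y of teal_box_mid in the frame of mat between -0.075 and 0.075 m and height (world z) of teal_box_mid between 0.046 and 0.06 m), for 0.2 s.
3. all three boxes are back in their places in the carton (distance of each of orange_box_mid, crimson_box_mid, teal_box_mid from where it was at the start of the episode below 0.015 m and angle between each of orange_box_mid, crimson_box_mid, teal_box_mid's own z axis and vertical below 0.1 rad and angle between the x axis of each of orange_box_mid, crimson_box_mid, teal_box_mid and the x axis of carton, either way round below 0.2 rad), for 0.2 s.
At the end, for the whole second after the job is handed in: Each box is upright (0.1 rad) in the carton within 15 mm of its start and square to it (0.2 rad); the blue-collared vessel stands upright on the lit stage within 12 mm of its centre; the green-collared one is within 15 mm of its start; all released and at rest (all of step 3 and horizontal distance between blue_mid and stage_top below 0.012 m and z of blue_mid in the frame of stage_top between 0.009 and 0.019 m and angle between blue_mid's own z axis and vertical below 0.1 rad and distance of green_mid from where it was at the start of the episode below 0.015 m and linear speed of each of orange_box, crimson_box, teal_box, blue_vessel, green_vessel below 0.02 m/s); the robot touches nothing.
It fails at once if a box or the blue-collared vessel is tipped over (more than about 35 degrees) (angle between any of orange_box_mid, crimson_box_mid, teal_box_mid, blue_mid's own z axis and vertical above 0.6 rad).
It fails at once if the green-collared vessel is picked up or thrown out of its place (height (world z) of green_mid above 0.05 m or distance of green_mid from where it was at the start of the episode above 0.04 m).
It also fails if it takes over 144 s, if anything falls off the work surface, if the arm or the gripper's body presses on something with over 40 N, if the wrist force passes 120 N, or if a joint passes its speed limit or range.

## Working session

There is one attempt and no reset: what is moved stays moved. The work goes in short steps, each a Python script; the robot and the scene stay as the last script left them, time stands still between calls to the robot, and variables do not carry over. Pictures are saved under pics/ and viewed, and the job is handed in when it is done.

```bash
mkdir -p pics; python3 - <<'E'
from station import r
import cv2,pickle
print(r.sense())
for n in("scene","top"):
    s=r.snapshot(n); cv2.imwrite(f"pics/{n}0.png",s["frame"][:,:,::-1]); pickle.dump(s,open(f"{n}0.pkl","wb"))
    print(n,s["fx"],s["fy"],s["cx"],s["cy"],s["R"],s["t"])
E
```

```text
{'clock': 0.0, 'joints': array([-7.19483816e+01,  5.26261730e+00,  7.05808682e+01,  9.07447448e-04,
        1.04266606e+02, -3.24939700e+00]), 'joint_vel': array([ 0.04329994,  0.03144212,  0.06122778, -0.06618752,  0.02538149,
       -0.00674474]), 'joint_torque': array([-1.46845246e-03, -4.46451044e+01, -4.06447506e+01,  6.97621470e-02,
        2.92604120e-02, -1.59703891e-04]), 'tcp_pos': array([ 0.21797164, -0.55906655,  0.40352165]), 'orientation': array([-1.79890135e+02, -7.11870592e-03,  2.13012314e+01]), 'contact_force': array([ 0.63155814, -0.90959628, -0.42607084]), 'torque': array([ 0.01867193,  0.02706669, -0.01194176]), 'opening': 0.08788253260259563}
scene 373.48967206711643 373.48967206711643 321.35044461030196 199.2349694071336 [[-0.16228831  0.98660705  0.0164023 ]
 [ 0.81322153  0.14314561 -0.56407453]
 [-0.55886782 -0.078204   -0.82556096]] [ 0.08331679 -0.39239478  1.08835185]
top 506.86049003141324 506.86049003141324 327.0509851700804 197.54404404500022 [[ 3.34342730e-04 -9.99954091e-01 -9.57626604e-03]
 [-9.84873962e-01  1.33002807e-03 -1.73267164e-01]
 [ 1.73271947e-01  9.48934569e-03 -9.84828302e-01]] [0.00583977 0.53393695 0.94904932]
```

View pics/scene0.png

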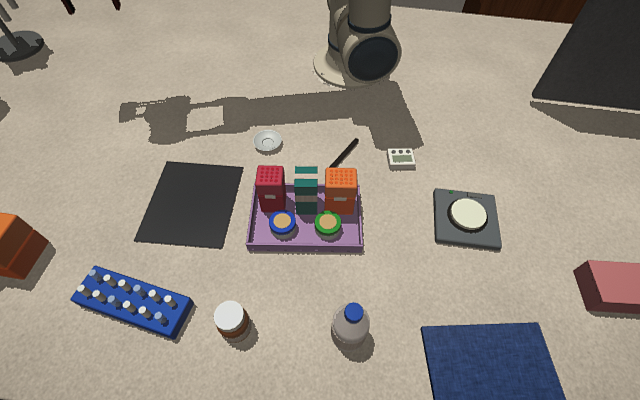

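View pics/top0.png

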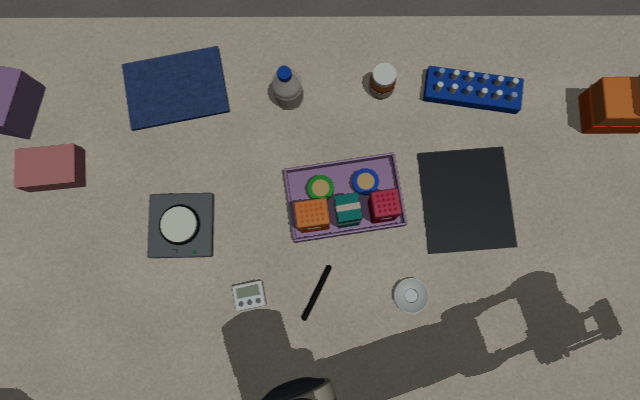

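```bash
cat > h.py <<'E'
import numpy as np,cv2,pickle
def ray(s,uv):
    uv=np.atleast_2d(np.asarray(uv,float)); 
    d=np.c_[(uv[:,0]-s["cx"])/s["fx"],(uv[:,1]-s["cy"])/s["fy"],np.ones(len(uv))]@np.array(s["R"])
    C=-np.array(s["R"]).T@np.array(s["t"]); return C,d
def onplane(s,uv,z):
    C,d=ray(s,uv); return C+d*((z-C[2])/d[:,2])[:,None]
def proj(s,X):
    c=np.atleast_2d(X)@np.array(s["R"]).T+s["t"]; return np.c_[s["fx"]*c[:,0]/c[:,2]+s["cx"],s["fy"]*c[:,1]/c[:,2]+s["cy"]]
E
python3 - <<'E'
from h import *
t=pickle.load(open("top0.pkl","rb"));s=pickle.load(open("scene0.pkl","rb"))
for p in (t,s): print(ray(p,[0,0])[0])
a=cv2.resize(t["frame"][145:250,275:415],None,fx=5,fy=5,interpolation=cv2.INTER_CUBIC)
cv2.imwrite("pics/tc.png",a[:,:,::-1])
b=cv2.resize(s["frame"][155:260,235:375],None,fx=5,fy=5,interpolation=cv2.INTER_CUBIC)
cv2.imwrite("pics/sc.png",b[:,:,::-1])
E
```

```text
[ 0.36141503 -0.00387651  1.02722029]
[0.94087006 0.05908212 0.6757943 ]
```

View pics/tc.png

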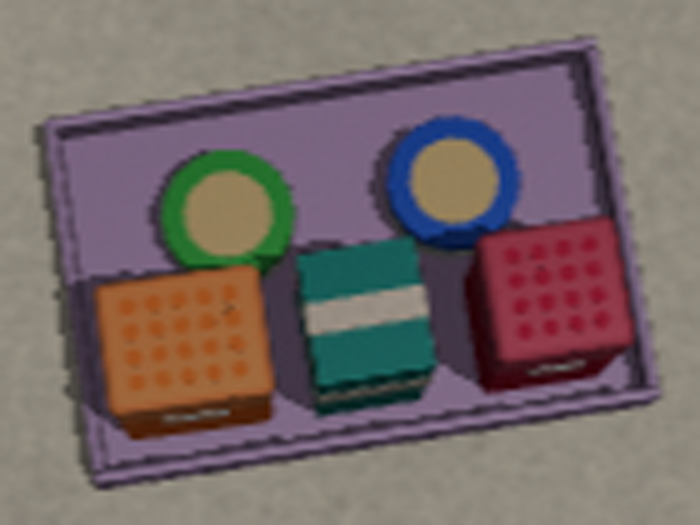

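View pics/sc.png

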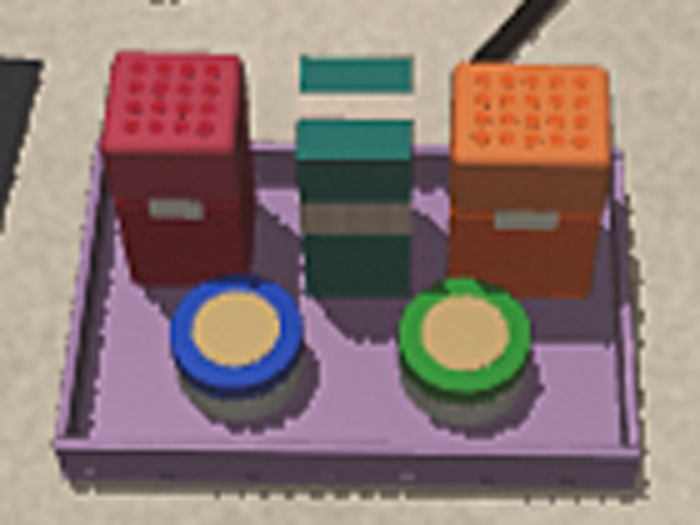

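```bash
cat > seg.py <<'E'
from h import *
HR={'orange':(5,15),'teal':(80,97),'crimson':(168,180),'blue':(107,122),'green':(45,75)}
VM={'orange':150,'teal':85,'crimson':120,'blue':60,'green':60}
def mask(s,name,roi,vm=None):
    hsv=cv2.cvtColor(s["frame"],cv2.COLOR_RGB2HSV); lo,hi=HR[name]
    m=cv2.inRange(hsv,(lo,110,vm or VM[name]),(hi,255,255))
    k=np.zeros_like(m);x0,y0,x1,y1=roi;k[y0:y1,x0:x1]=255;m&=k
    return m
def big(m,close=5):
    m=cv2.morphologyEx(m,cv2.MORPH_CLOSE,np.ones((close,close),np.uint8))
    c,_=cv2.findContours(m,cv2.RETR_EXTERNAL,cv2.CHAIN_APPROX_NONE)
    return max(c,key=cv2.contourArea)
def rect(s,c,z):
    P=onplane(s,c[:,0,:],z)
    r=cv2.minAreaRect((P[:,:2]*1000).astype(np.float32)); return r
E
python3 - <<'E'
from seg import *
t=pickle.load(open("top0.pkl","rb"));s=pickle.load(open("scene0.pkl","rb"))
hsv=cv2.cvtColor(t["frame"],cv2.COLOR_RGB2HSV); hs=cv2.cvtColor(s["frame"],cv2.COLOR_RGB2HSV)
for n,(u,v) in dict(orTop=(311,214),orSide=(313,228),teTop=(347,199),teSide=(350,226),crTop=(385,205),crSide=(385,221),blue=(366,170),lil=(330,170),mat=(467,200),stage=(180,224)).items(): print(n,hsv[v,u])
vis={}
for nm,p,roi in(("top",t,(280,145,415,250)),("scene",s,(235,155,375,260))):
    print(nm); im=p["frame"].copy()
    for n in('orange','teal','crimson'):
        c=big(mask(p,n,roi),9 if n=='teal' else 5); print(n,rect(p,c,.105)); cv2.drawContours(im,[c],-1,(255,255,0),1)
    for n in('blue','green'):
        c=big(mask(p,n,roi)); P=onplane(p,c[:,0,:],.033)
        print(n,cv2.minEnclosingCircle((P[:,:2]*1000).astype(np.float32)),cv2.fitEllipse((P[:,:2]*1000).astype(np.float32)));cv2.drawContours(im,[c],-1,(255,0,255),1)
    x0,y0,x1,y1=roi
    cv2.imwrite(f"pics/seg_{nm}.png",cv2.resize(im[y0:y1,x0:x1],None,fx=4,fy=4,interpolation=0)[:,:,::-1])
# mat, stage, carton
roi=np.zeros((400,640),np.uint8);roi[130:270,410:530]=1
c=big(((hsv[:,:,2]<70)*roi*255).astype(np.uint8));print("mat",rect(t,c,.003))
roi[:]=0;roi[190:262,145:217]=1
c=big(((hsv[:,:,2]>150)*roi*255).astype(np.uint8));P=(onplane(t,c[:,0,:],.03)[:,:2]*1000).astype(np.float32);print("stage",cv2.fitEllipse(P),cv2.minEnclosingCircle(P))
roi[:]=0;roi[175:260,420:510]=1
c=big(((hs[:,:,2]>150)*roi*255).astype(np.uint8));P=(onplane(s,c[:,0,:],.03)[:,:2]*1000).astype(np.float32);print("stage scene",cv2.fitEllipse(P))
roi[:]=0;roi[145:250,275:415]=1
lil=(hsv[:,:,1]>45)&(hsv[:,:,2]>40)
c=big((lil*roi*255).astype(np.uint8),7);print("carton",rect(t,c,.028))
im=t["frame"].copy();cv2.drawContours(im,[c],-1,(255,255,0),1);cv2.imwrite("pics/cart.png",cv2.resize(im[140:255,270:420],None,fx=4,fy=4)[:,:,::-1])
E
```

```text
orTop [ 12 207 158]
orSide [ 30   3 100]
teTop [ 88 193  91]
teSide [109  60  81]
crTop [174 197 137]
crSide [170 157  73]
blue [110 212 131]
lil [143  56 128]
mat [105  22  46]
stage [ 41  17 165]
top
orange ((495.7828369140625, 33.49027633666992), (45.712276458740234, 56.516075134277344), 7.766683578491211)
teal ((506.7392883300781, -33.90776824951172), (48.349037170410156, 42.52302551269531), 9.473882675170898)
crimson ((514.3500366210938, -103.59454345703125), (46.08687973022461, 47.09078598022461), 8.175928115844727)
blue ((569.7811889648438, -70.5001449584961), 26.94589614868164) ((570.335205078125, -70.29447174072266), (50.55963897705078, 52.339927673339844), 10.884317398071289)
green ((556.5320434570312, 19.61323356628418), 26.476722717285156) ((558.2196044921875, 19.75248146057129), (47.07200241088867, 52.17150115966797), 4.543715476989746)
scene
orange ((497.3215026855469, 33.496280670166016), (49.88267135620117, 59.045284271240234), 6.340862274169922)
teal ((507.0176696777344, -34.422210693359375), (46.54121780395508, 41.74898147583008), 9.804028511047363)
crimson ((516.88
[... 227 characters left out ...]
014114379883), 103.4798355102539)
green ((558.6066284179688, 19.008466720581055), 27.78615379333496) ((558.06884765625, 19.042173385620117), (50.43042755126953, 53.455387115478516), 85.86529541015625)
mat ((538.6731567382812, -277.51129150390625), (209.75418090820312, 180.03570556640625), 4.4262590408325195)
stage ((484.5588684082031, 302.0684509277344), (66.13109588623047, 68.05853271484375), 98.22693634033203) ((484.6429443359375, 302.1326904296875), 34.720577239990234)
stage scene ((485.26397705078125, 294.0789794921875), (201.82949829101562, 259.5445556640625), 61.12153625488281)
carton ((539.1605834960938, -28.514907836914062), (150.7099151611328, 225.31976318359375), 8.726768493652344)
```

View pics/seg_top.png

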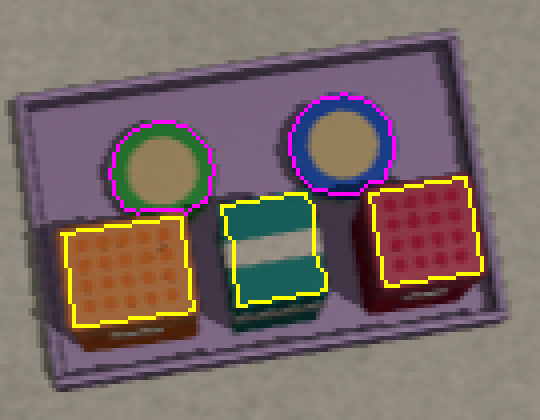

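View pics/seg_scene.png

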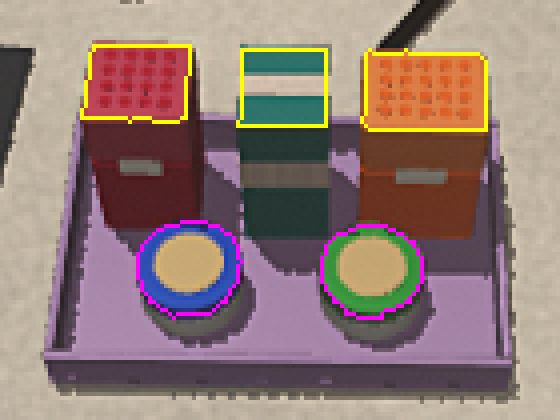

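View pics/cart.png

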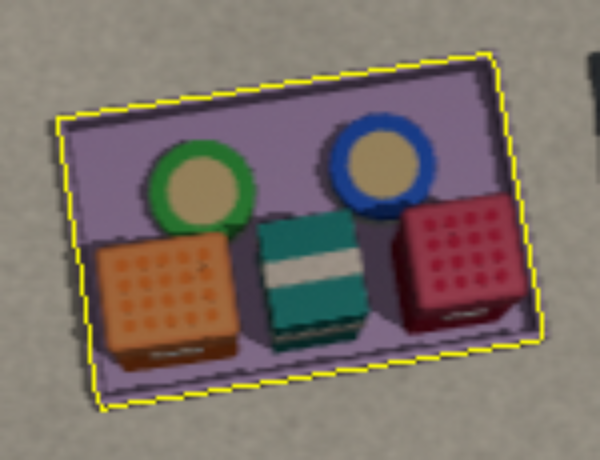

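The top view puts orange, teal and crimson in order from left to right, with teal at about (347,208) px. Blue is on the right, the mat is on the -y side and the viewer is on the +y side. Sizes and spacings agree with the task text: mat 210x180, carton yaw about 8.4°, row pitch about 70 mm. I'm starting with crimson.

```bash
cat > act.py <<'E'
from seg import *
from station import r
G=.163
CY=8.4; MY=4.4; MC=np.array([.5387,-.2775])
def c(a):a=np.radians(a);return np.array([[np.cos(a),-np.sin(a)],[np.sin(a),np.cos(a)]])
HOME={'crimson':(.5163,-.1037),'teal':(.507,-.0342),'orange':(.4966,.0342)}
MP={'crimson':(0,-.065),'teal':(0,-.005),'orange':(0,.062)}
def matp(n): return MC+c(MY)@np.array(MP[n])
ZC=.082; ZM=.080; HI=.215
def O(yaw): return [180,0,yaw]
def P(xy,z): return [float(xy[0]),float(xy[1]),z+G]
def st(tag):
    s=r.sense();print(tag,"t%.1f"%s["clock"],s["tcp_pos"].round(4),"yaw%.1f"%s["orientation"][2],"op%.4f"%s["opening"],"F",s["contact_force"].round(1),flush=True)
def move(src,dst,ys,yd,zs,zd,sq=20,hi=HI,pre=True,hd=None):
    r.reach(P(src,hi),O(ys)); r.servo_line(P(src,zs),O(ys),speed=.15); st("at")
    r.grab(sq); st("grab")
    r.servo_line(P(src,hi),O(ys),speed=.15)
    r.reach(P(dst,hi),O(yd)); st("over"); r.servo_line(P(dst,zd+.002),O(yd),speed=.1); st("down")
    r.let_go(); r.servo_line(P(dst,hd or hi),O(yd),speed=.2); st("done")
def snap(tag):
    for n in("scene","top"):
        s=r.snapshot(n);pickle.dump(s,open(f"{n}_{tag}.pkl","wb"));cv2.imwrite(f"pics/{n}_{tag}.png",s["frame"][:,:,::-1])
E
python3 - <<'E'
from act import *
for n in HOME: print(n,r.inverse_kinematics(P(HOME[n],ZC),O(CY+90)),r.inverse_kinematics(P(matp(n),HI),O(MY+90)))
move(HOME['crimson'],matp('crimson'),CY+90,MY+90,ZC,ZM)
snap("1")
E
```

```text
crimson [-15.05868098  -4.50578629  96.50290532   0.          88.00288097
 -23.45868098] [-35.22830776  11.64424485  66.16597998   0.         102.18977517
 -39.62830776]
teal [ -7.69555086  -7.42975832  99.2228032    0.          88.20695512
 -16.09555086] [-30.85747734   6.33268661  72.0231858    0.         101.64412759
 -35.25747734]
orange [ 2.30749040e-02 -9.09523376e+00  1.00727704e+02  0.00000000e+00
  8.83675302e+01 -8.37692510e+00] [-25.38073653   1.26522205  77.31137013   0.         101.42340782
 -29.78073653]
at t3.1 [ 0.5166 -0.1038  0.2462] yaw98.4 op0.0879 F [ 0.  -0.3 -0.4]
grab t3.8 [ 0.5163 -0.1037  0.245 ] yaw98.4 op0.0502 F [-0.7  0.4  1.2]
over t5.8 [ 0.5439 -0.3413  0.3779] yaw94.5 op0.0499 F [ 0.1  1.6 -1.6]
down t7.2 [ 0.5439 -0.3425  0.246 ] yaw94.4 op0.0498 F [-0.2 -0.5 -1.6]
done t8.8 [ 0.5437 -0.3423  0.3763] yaw94.4 op0.0878 F [ 0.   0.6 -0.7]
```

View pics/scene_1.png

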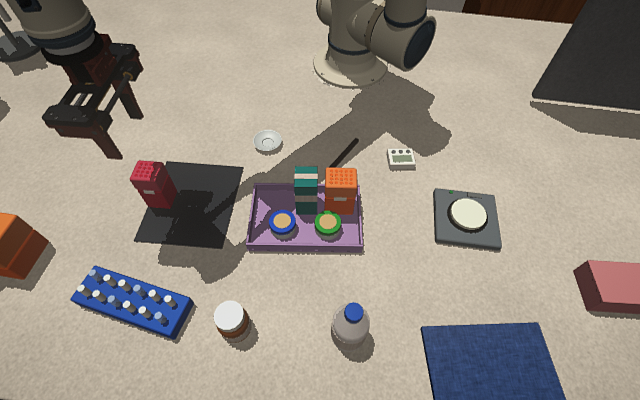

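Crimson stands upright near the mat's far edge, at about (152,185) px in the scene view. The vessels haven't moved. Teal and orange are next.

```bash
python3 - <<'E'
from act import *
for n in('teal','orange'): move(HOME[n],matp(n),CY+90,MY+90,ZC,ZM)
r.reach(P((.5,.1),.3),O(CY+180-180+90))
snap("2")
E
```

```text
at t11.1 [ 0.5074 -0.0344  0.2461] yaw98.4 op0.0883 F [-0.6  0.9  0.2]
grab t11.8 [ 0.507  -0.0342  0.2451] yaw98.4 op0.0499 F [-0.2  0.3 -0.1]
over t13.8 [ 0.5393 -0.2815  0.3778] yaw94.4 op0.0501 F [-0.1 -0.2 -1.9]
down t15.3 [ 0.5393 -0.2826  0.246 ] yaw94.4 op0.0500 F [-0.8 -0.5 -1.1]
done t16.9 [ 0.539  -0.2825  0.3765] yaw94.4 op0.0879 F [-0.3  0.9 -0.3]
at t19.1 [0.497  0.0341 0.2462] yaw98.4 op0.0875 F [0.6 0.3 0.4]
grab t19.8 [0.4966 0.0342 0.2451] yaw98.4 op0.0507 F [-0.2  0.7  0.5]
over t21.8 [ 0.5341 -0.2148  0.3778] yaw94.4 op0.0498 F [ 0.   0.3 -1.3]
down t23.3 [ 0.5342 -0.2158  0.246 ] yaw94.4 op0.0500 F [-0.1 -0.8 -1.3]
done t24.9 [ 0.5339 -0.2157  0.3765] yaw94.4 op0.0878 F [-0.3  0.  -0.9]
```

View pics/scene_2.png

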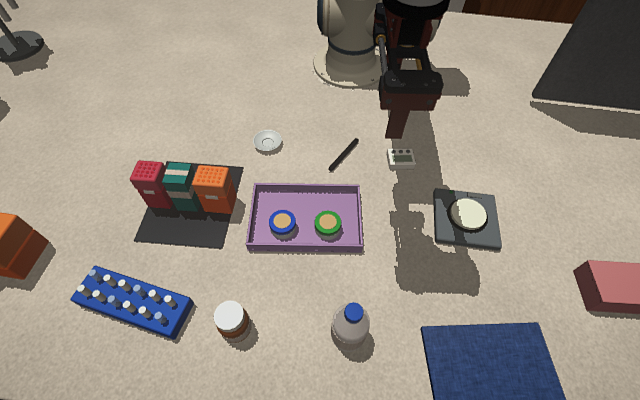

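View pics/top_2.png

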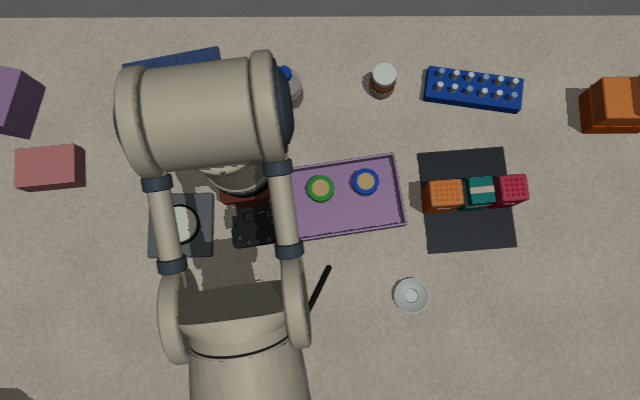

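All three boxes stand on the mat, at about (150-215,185) px in the scene view. Both vessels are still in the carton, with blue at (365,182) in the top view. Next I'm measuring the vessels, boxes and stage.

```bash
python3 - <<'E'
from act0 import * if False else None
E
python3 - <<'E'
from seg import *
def c(a):a=np.radians(a);return np.array([[np.cos(a),-np.sin(a)],[np.sin(a),np.cos(a)]])
MC=np.array([538.7,-277.5])
for nm,rc,rm in(("top",(280,145,415,250),(415,160,540,230)),("scene",(235,155,375,260),(120,150,245,225))):
  p=pickle.load(open(nm+"_2.pkl","rb"));p0=pickle.load(open(nm+"0.pkl","rb"))
  for n in('blue','green'):
    for q in (p0,p):
      k=big(mask(q,n,rc));A=(onplane(q,k[:,0,:],.033)[:,:2]*1000).astype(np.float32);e=cv2.fitEllipse(A);print(nm,n,np.round(e[0],1),np.round(e[1],1),np.round(cv2.minEnclosingCircle(A)[0],1))
  for n in('orange','teal','crimson'):
    k=big(mask(p,n,rm),9 if n=='teal' else 5);e=rect(p,k,.103);print(nm,n,np.round(e[0],1),np.round(e[1],1),round(e[2],1),"mat",(c(-4.4)@(np.array(e[0])-MC)).round(1))
s=pickle.load(open("scene0.pkl","rb"));hs=cv2.cvtColor(s["frame"],cv2.COLOR_RGB2HSV)
print(hs[213,468],hs[210,500+15],hs[230,440])
m=cv2.inRange(hs[185:245,440:496],(0,0,190),(180,255,255));k=big(m)+np.array([440,185])
A=(onplane(s,k[:,0,:],.03)[:,:2]*1000).astype(np.float32);print(cv2.fitEllipse(A),cv2.minEnclosingCircle(A))
E
```

```text
top blue [570.3 -70.3] [50.6 52.3] [569.8 -70.5]
top blue [569.6 -70.4] [51.9 52.6] [569.5 -70.6]
top green [558.2  19.8] [47.1 52.2] [556.5  19.6]
top green [556.1  19.6] [50.8 52.4] [555.8  19. ]
top orange [ 533.6 -215.5] [46.5 57.1] 3.6 mat [-0.3 62.2]
top teal [ 539.3 -281.2] [48.7 40.9] 5.6 mat [ 0.3 -3.8]
top crimson [ 543.4 -341.6] [47.2 47.7] 4.7 mat [ -0.2 -64.3]
scene blue [572.2 -71.1] [51.4 55. ] [573.1 -70.6]
scene blue [572.  -71.4] [50.7 55. ] [572.9 -71.6]
scene green [558.1  19. ] [50.4 53.5] [558.6  19. ]
scene green [557.3  19.1] [50.6 51.6] [557.3  18.7]
scene orange [ 535.7 -216.1] [48.4 60.2] 4.0 mat [ 1.7 61.4]
scene teal [ 539.7 -282.2] [49.  42.8] 5.6 mat [ 0.6 -4.8]
scene crimson [ 545.6 -341.9] [48.4 49.8] 3.5 mat [  1.9 -64.8]
[ 31  29 222] [ 18  37 191] [ 90  10 105]
((483.86102294921875, 302.0333557128906), (67.91353607177734, 68.72806549072266), 79.63801574707031) ((483.82574462890625, 302.365234375), 35.34489059448242)  File "<stdin>", line 1
    from act0 import * if False else None
                       ^^
SyntaxError: invalid syntax
```

```bash
python3 - <<'E'
from act import *
B=(.5707,-.0708);S=(.4843,.3021)
move(B,S,CY,CY+20,.030,.0555,sq=15,hi=.17)
r.reach(P((.42,.05),.3),O(CY+90))
snap("3")
for nm,roi in(("top",(140,185,225,265)),("scene",(430,170,510,260))):
  p=pickle.load(open(nm+"_3.pkl","rb"))
  k=big(mask(p,'blue',roi));A=(onplane(p,k[:,0,:],.058)[:,:2]*1000).astype(np.float32);e=cv2.fitEllipse(A);print(nm,np.round(e[0],1),np.round(e[1],1),np.round(cv2.minEnclosingCircle(A)[0],1))
E
```

```text
at t28.4 [ 0.5711 -0.0708  0.1943] yaw8.4 op0.0881 F [ 0.3 -0.2  1.3]
grab t29.1 [ 0.5707 -0.0708  0.1932] yaw8.4 op0.0535 F [-1.2  0.   0.8]
over t31.6 [0.4848 0.3013 0.3329] yaw28.3 op0.0539 F [ 0.1 -0.3 -0.7]
down t32.8 [0.4846 0.3023 0.2215] yaw28.4 op0.0534 F [ 0.1 -0.2  0.1]
done t34.3 [0.4842 0.302  0.3316] yaw28.4 op0.0881 F [ 0.9  0.1 -0.5]
top [483.3 310.2] [33.1 44.5] [483.5 308.7]
scene [487.  300.4] [52.4 58.5] [488.2 301.5]
```

View pics/scene_3.png

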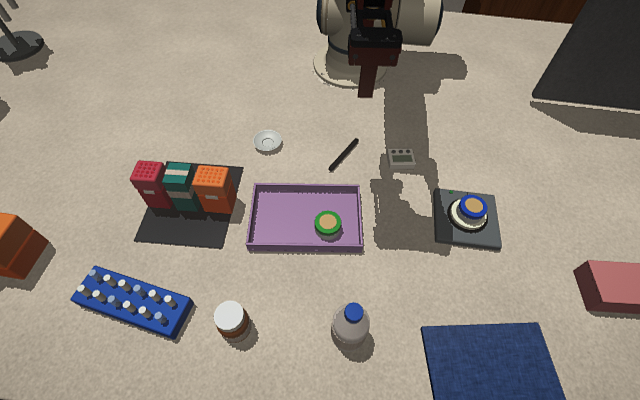

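View pics/top_3.png

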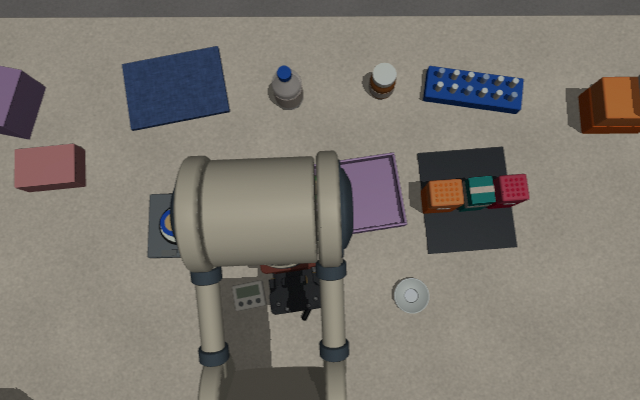

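The scene view shows blue on the stage at about (474,208) px. The arm hides it in the top view, so I'm moving over the mat and checking from the top before putting boxes back.

```bash
python3 - <<'E'
from act import *
r.reach(P(matp('orange'),HI),O(MY+90))
snap("4")
for nm,roi in(("top",(140,185,225,265)),("scene",(430,170,510,260))):
  p=pickle.load(open(nm+"_4.pkl","rb"))
  k=big(mask(p,'blue',roi));A=(onplane(p,k[:,0,:],.058)[:,:2]*1000).astype(np.float32);e=cv2.fitEllipse(A);print(nm,np.round(e[0],1),np.round(e[1],1),np.round(cv2.minEnclosingCircle(A)[0],1))
E
```

```text
top [484.3 301.4] [51.3 54.4] [484.2 301.4]
scene [487.  300.5] [52.3 58.4] [488.2 301.5]
```

View pics/top_4.png

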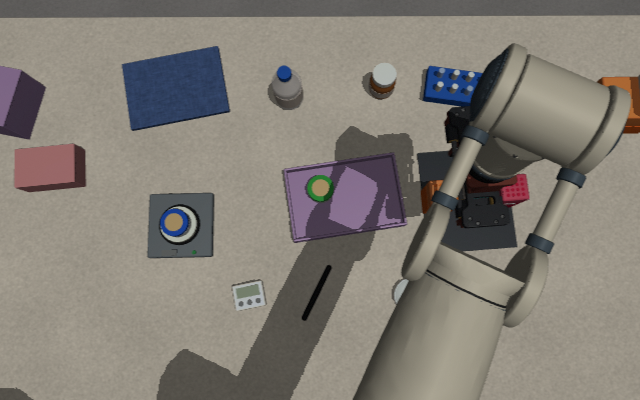

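From the top, blue is at (484.3, 301.4) mm and the stage centre is (484.6, 302.1) mm, so it is centred. Now the boxes go back with the same poses reversed.

```bash
python3 - <<'E'
from act import *
for n in('orange','teal','crimson'): move(matp(n),HOME[n],MY+90,CY+90,ZM,ZC)
r.reach(P((.42,-.35),.3),O(CY+90))
snap("5")
for nm,roi,rb in(("top",(280,145,415,250),(140,185,225,265)),("scene",(235,155,375,260),(430,170,510,260))):
    p0=pickle.load(open(nm+"0.pkl","rb"));p=pickle.load(open(nm+"_5.pkl","rb"))
    for n in('orange','teal','crimson'):
      for q in(p0,p):
        e=rect(q,big(mask(q,n,roi),9 if n=='teal' else 5),.105); print(nm,n,np.round(e[0],1),np.round(e[1],1),round(e[2],1))
    for q in(p0,p): print(nm,"green",np.round(cv2.fitEllipse((onplane(q,big(mask(q,'green',roi))[:,0,:],.033)[:,:2]*1000).astype(np.float32))[0],1))
    print("blue",np.round(cv2.fitEllipse((onplane(p,big(mask(p,'blue',rb))[:,0,:],.058)[:,:2]*1000).astype(np.float32))[0],1))
st("end")
E
```

```text
at t38.4 [ 0.5342 -0.2159  0.2443] yaw94.4 op0.0877 F [ 0.6 -0.3  0.8]
grab t39.1 [ 0.534  -0.2157  0.2431] yaw94.4 op0.0503 F [ 0.2 -0.5  0.8]
over t41.1 [0.4968 0.0335 0.3777] yaw98.4 op0.0502 F [-0.9 -0.2 -1.4]
down t42.6 [0.4968 0.0342 0.2479] yaw98.4 op0.0501 F [ 0.5  0.1 -1.1]
done t44.1 [0.4966 0.0342 0.3765] yaw98.4 op0.0878 F [ 0.5 -0.5 -0.8]
at t46.4 [ 0.5394 -0.2825  0.2444] yaw94.4 op0.0877 F [ 0.1 -1.   0.4]
grab t47.1 [ 0.5391 -0.2825  0.243 ] yaw94.4 op0.0500 F [ 0.9 -0.5  0.2]
over t49.1 [ 0.5072 -0.0349  0.3778] yaw98.4 op0.0501 F [ 0.1 -0.3 -1.4]
down t50.6 [ 0.5072 -0.0342  0.2479] yaw98.4 op0.0500 F [ 0.2  0.4 -2.1]
done t52.1 [ 0.5069 -0.0342  0.3765] yaw98.4 op0.0879 F [0.2 0.  0.1]
at t54.4 [ 0.544  -0.3424  0.2445] yaw94.4 op0.0878 F [-0.9  0.2  0.5]
grab t55.0 [ 0.5437 -0.3423  0.243 ] yaw94.4 op0.0500 F [-0.1 -0.2 -0.2]
over t57.0 [ 0.5165 -0.1045  0.3778] yaw98.4 op0.0500 F [ 0.6  0.2 -2.3]
down t58.5 [ 0.5165 -0.1038  0.2479] yaw98.4 op0.0498 F [ 0.2 -0.  -1.3]
done t60.0 [ 0.5162 -0.1037  0.3765] yaw98.4 op0.0882 F [ 1.  -0.3 -1.1]
top orange [495.8  33.5] [45.7 56.5] 7.8
top orange [496.6  33.5] [46.4 57.6] 8.7
top teal [506.7 -33.9] [48.3 42.5] 9.5
top teal [507.6 -34.3] [48.7 42.6] 9.2
top crimson [ 514.4 -103.6] [46.1 47.1] 8.2
top crimson [ 516.2 -103.8] [46.5 47.6] 8.8
top green [558.2  19.8]
top green [558.2  19.8]
blue [484.3 301.4]
scene orange [497.3  33.5] [49.9 59. ] 6.3
scene orange [497.5  33.4] [46.3 61.1] 10.0
scene teal [507.  -34.4] [46.5 41.7] 9.8
scene teal [507.1 -34.6] [46.4 42.3] 10.0
scene crimson [ 516.9 -104. ] [46.5 50.3] 10.0
scene crimson [ 517.  -104.3] [46.4 50.4] 10.0
scene green [558.1  19. ]
scene green [558.   19.1]
blue [486.8 300.5]
end t61.2 [ 0.4208 -0.349   0.4622] yaw98.5 op0.0877 F [-0.3 -0.7 -0.4]
```

View pics/scene_5.png

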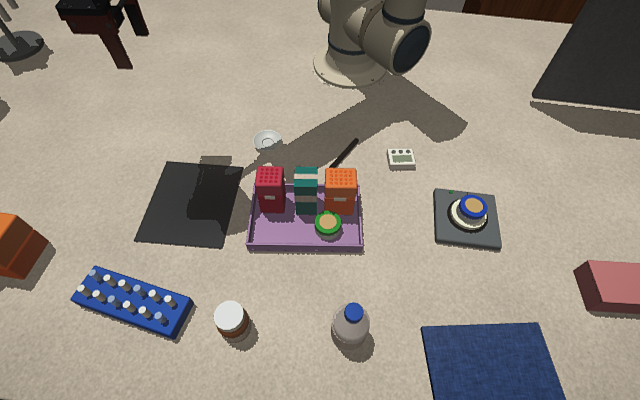

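View pics/top_5.png

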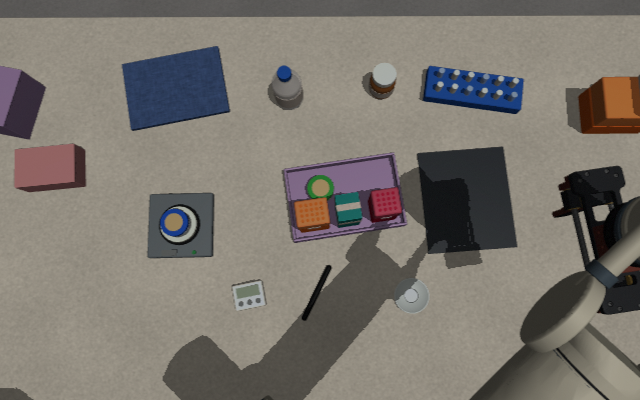

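Both views show all three boxes back upright, within 2 mm of their starting places and square to the carton. Blue is on the stage at about (175,222) px in the top view, and green has not moved.

```bash
python3 - <<'E'
from station import r
r.wait(0.5); r.hand_in(); print(r.sense()["clock"])
E
```

```text
the job is handed in; nothing more can be done
the job is handed in; nothing more can be done
```

I moved the crimson, teal and orange boxes onto the mat, set the blue-collared vessel on the lit stage, put all three boxes back in the carton and handed the job in at about 62 s. The hand-in reports no verdict, so the results below are my own camera checks.

- **Boxes:** each is back within about 2 mm of its starting place. They stand upright and square, at roughly 8.7–10° yaw in the images against about 8.4° for the carton.
- **Blue-collared vessel:** the top view puts it about 1 mm from the stage centre. The scene view disagrees slightly and reads about 3 mm off, which is near its calibration error and well under the 12 mm limit.
- **Green-collared vessel:** it moved less than 0.2 mm from its start in both views.
- **Gripper:** it is open and clear of everything, and none of the measured tool forces passed about 3 N.

No check failed.

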